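# Clear the finds viewer, then show it the dish

## Robot

A 6-joint arm with a two-finger parallel gripper is mounted at the origin on a cart in front of the work surface, level with it; the furniture and walls round the work are solid. World frame = base frame: x ahead of the robot, y to its left, z up, the work surface at z = 0. Lengths are in m, angles in rad, forces in N, time in s.
With the tool pointing down it reaches from about 0.3 to 0.85 m from the base axis. Payload 5.4 kg.
Tool frame: the origin (TCP) lies at the very end of the fingers, on their centre line; the grasp point (between the pads) lies 19 mm behind it; z points along the fingers, y is the line along which they close (so a half turn about z gives the same grasp; the last joint's range is limited). The gripper opens to 85 mm and grips with 20 to 120 N. Pads are 22 mm wide; open, the fingers measure 114 mm over their backs; the gripper's body (76 mm by 85 mm) begins 54 mm behind the grasp point. The pads swing forward as they close: fully open they stand 13 mm farther back than shut.
Start: joints at [0.911, 0.158, 1.597, -0, 1.386, -0.21], TCP at [0.25, 0.518, 0.193] pointing down, gripper open.
Joint ranges: [-2.91, 2.91], [-0.94, 2.29], [0.18, 2.7], [-1.29, 4.43], [0.17, 2.64], [-3, 3]. Speed limits (rad/s): [2.57, 2.57, 3.14, 3.14, 3.14, 3.14].

## Interface

Orientations are given as a unit quaternion [x, y, z, w].
In Python, from cell import get_obs, imaging, env gives the robot as it stands.
- The arm moves only by the tool move_arm, never from a script. Its argument "steps" is text: rows parted by semicolons, each of 5 numbers parted by spaces: the shift along the world's x, y, z as a fraction of full scale, then the turn about the world's z as a fraction of full scale, then the closure, from 0 (fully open) to 1 (shut). A call has 1 to 5 rows; each row shifts and turns the commanded pose from where the row before left it; what a row does not reach is not made up. Full scale, the value 1, is 0.25 m for a shift and 180 degrees for a turn. A row lasts 1/12 s, in which the tool goes at most 41.7 mm and 7.16 degrees, less where a joint would pass 70% of its speed; a pose out of reach is approached as far as the arm can. A call with a number of a shift or a turn outside -1 to 1 is refused whole. A call with a gripper value outside its range is refused whole. The fingers move at their own pace and stop on an object; "newtons" is the grip in N (left out, the last holds). Time passes only in rows, so rows that do not move let the fingers close. It gives the time, the measured TCP pose, the force, the opening and the grip force at its end, in the units of the state.
- get_obs(): the state, without advancing time (a new reading comes with each control period).
- imaging.camera(name): name is "side" or "top"; returns (picture, depth): 420x560x3 uint8, blue, green, red; 420x560 float32, m along the optical axis (not along the pixel's ray), 0 where there is no reading.
- imaging.camera_info(name): a dict with "camera_matrix" (3x3 intrinsics, pixels), "k1" (the pictures are not rectified: a ray, as slopes to the right and down, at radius r is drawn at 1 + k1 r^2 times it, then the intrinsics apply), "eye" and "orientation" of the camera in the world. Camera axes: x right, y down, z forward; pixel columns grow to the right and rows downward; lengths in m; the calibration is good to about 2 mm. A picture is of the moment at which its call begins. camera_info takes no time and is no camera call.
- env.hand_in(): hands the job in; it is judged then, once.
The state is a dict: "t": time; "joints": joint angles; "joint_vel": joint speeds; "joint_efforts": joint torques, N m; "tcp_pos": TCP position; "ee_rot": TCP orientation; "force": force on the tool from outside, world axes, zero at the start; "ft_torque": the same for the moment, N m; "finger_gap": opening from 0.0 (shut) to 1.0 (fully open); "grip_force": force on a finger pad.
Only numpy, scipy, OpenCV 4.12 (cv2) and the standard library are available. Lean on these libraries where they do the work, as an engineer would, in place of code of your own. Each camera call takes 0.05 s, during which the arm holds its last target. There are 200 camera calls.

## Task

The viewer looks up through its glass, but a lump of concretion is sitting on the glass and a marker pen is lying across the dish of fragments. First move both the lump and the marker pen into the steel tray, so that they lie inside it, leaving the dish where it stands. Then lift the dish level over the middle of the glass, its underside at the height of the red pointer, hold it still there for two seconds, and set it gently down on the glass inside the white ring; drop neither dish nor lump, never tip the dish, and leave everything else on the bench where it is.

Things in the scene. Friction and masses are not known exactly. Their poses are not given: they have to be found in the camera images.
- viewer: White fixed flat box, 34 mm high, with a round glass on top. Origin on the lens axis (middle of the glass) at bench level; z up, +x towards the mast. It reaches from x = -75 to +121 mm, y = -65 to +65 mm. An 8 mm steel mast, 164 mm high, stands at x = +106 mm and carries a short red pointer aimed at the lens axis.
- glass_center (a point): Middle of the top of the round glass (100 mm across, top 36 mm above the bench). A white ring of 86 mm inner diameter is printed round it; the dish shall finally stand here, underside on the glass.
- view (a point): The viewing pose: point on the lens axis, 160 mm above the bench (124 mm above the glass), level with the red pointer. The dish's origin (middle of its underside) is to be held here. Axes as the viewer's.
- pointer_tip (a point): Tip of the red pointer, 160 mm above the bench, 70 mm from the lens axis on the mast's side; it marks the height for the dish's underside.
- dish: Clear round dish with small brown fragments fixed in it, 66 mm diameter, 13 mm high, 45 g; it behaves as a solid disc. Origin at the middle of its underside, z up. Grasp it across its rim. It starts on the bench to the left or right of the viewer.
- marker: Marker pen, red cap and white barrel, 135 mm long (own y axis), 17 mm thick, round, 16 g, at the start lying across the top of the dish, 13 mm above the bench. Origin in the middle of its length on its underside as it lies at the start.
- marker_mid (a point): Middle of the marker pen, on its long axis (8 mm above its underside). Grasp here, across the 17 mm thickness. Axes as the pen's.
- lump: Brown rough concretion lump, 38 x 41 mm and 23 mm high, 90 g, at the start sitting on the viewer's glass. Origin at the middle of its underside.
- tray: Fixed rectangular stainless tray, 256 mm long (own y axis), 126 mm wide (x), rim 19 mm high, on the side of the viewer away from the dish. Origin at the middle of its underside at bench level. Its flat floor is about 88 x 200 mm, about 3 mm above the bench.
- vial: Bystander: upright glass vial with red cap, 29 mm diameter, 72 mm high, at the back left. Origin at the middle of its underside.
- tape: Bystander: roll of tape lying flat, 96 mm diameter, 25 mm high, far right. Origin at the middle of its underside.
There are look-alikes about, which are no part of the job. Of the things like the dish, leave any that is blue or purple; of the rest the smaller one is meant.

How it is judged:
On the way, in this order (a step that is already met when the one before it is completed fails the run):
1. lump and marker pen both lie released inside the tray while the dish still stands within 40 mm of its starting place (x of lump in the frame of tray between -0.047 and 0.047 m and y of lump in the frame of tray between -0.105 and 0.105 m and height (world z) of lump below 0.028 m and contact force between each of lump, marker and the fingers below 0.3 N and linear speed of each of lump, marker below 0.03 m/s and x of marker_mid in the frame of tray between -0.047 and 0.047 m and y of marker_mid in the frame of tray between -0.09 and 0.09 m and height (world z) of marker_mid below 0.021 m and distance of dish from where it was at the start of the episode below 0.04 m), for 0.2 s.
2. the dish is held still and level at the viewing pose for 1.5 s: within 20 mm of the lens axis, its underside within 15 mm of the pointer's height, tilted less than 8 degrees (horizontal distance between dish and view below 0.02 m and z of dish in the frame of view between -0.015 and 0.015 m and angle between dish's own z axis and vertical below 0.14 rad and linear speed of dish below 0.04 m/s), for 1.5 s.
At the end, for the whole second after the job is handed in: The dish stands at rest and level on the glass, its middle within 12 mm of the glass's middle; lump and pen lie at rest and released in the tray: within 47 mm of its middle across, 105 (lump) or 90 mm (pen) along, lump origin below 28 mm, pen middle below 21 mm above the bench (horizontal distance between dish and glass_center below 0.012 m and z of dish in the frame of glass_center between -0.005 and 0.005 m and angle between dish's own z axis and vertical below 0.14 rad and linear speed of dish below 0.02 m/s and x of lump in the frame of tray between -0.047 and 0.047 m and y of lump in the frame of tray between -0.105 and 0.105 m and height (world z) of lump below 0.028 m and contact force between each of lump, marker and the fingers below 0.3 N and linear speed of each of lump, marker below 0.03 m/s and x of marker_mid in the frame of tray between -0.047 and 0.047 m and y of marker_mid in the frame of tray between -0.09 and 0.09 m and height (world z) of marker_mid below 0.021 m); the robot touches nothing.
It fails at once if the dish is tipped by more than 25 degrees (angle between dish's own z axis and vertical above 0.44 rad).
It fails at once if the dish is dropped or thrown (moves faster than 0.5 m/s, untouched by the fingers) (linear speed of dish above 0.5 m/s and contact force between dish and the fingers below 0.2 N).
It fails at once if the lump is dropped (moves faster than 0.8 m/s, untouched by the fingers) (linear speed of lump above 0.8 m/s and contact force between lump and the fingers below 0.2 N).
It fails at once if the vial is knocked over (angle between vial's own z axis and vertical above 0.5 rad).
It fails at once if a bystander (vial, tape) is moved more than 30 mm (distance of any of vial, tape from where it was at the start of the episode above 0.03 m).
It also fails if it takes over 72 s, if anything falls off the work surface, if the arm or the gripper's body presses on something with over 40 N, if the wrist force passes 120 N, or if a joint passes its speed limit or range.

## Working session

There is one attempt and no reset: what is moved stays moved. The work goes in short steps, Python scripts to look and compute and a tool call to move; the robot and the scene stay as the last step left them, time stands still between calls to the robot, and variables do not carry over. Pictures are saved under pics/ and viewed, at most 11 in all, crops included, and the job is handed in when it is done.

Besides the shell and the picture viewer there is one more tool, called after "Request:" by a JSON object that holds its "fn" and its "kwargs". move_arm: Moves the arm, as the interface text tells. Its arguments: {"type":"object","properties":{"steps":{"type":"string"},"newtons":{"type":"number"}},"required":["steps"]}

```bash
mkdir -p pics
cat > h.py <<'E'
import numpy as np, cv2
from scipy.spatial.transform import Rotation as R
from cell import get_obs, imaging, env
def cloud(name):
    im,d=imaging.camera(name); c=imaging.camera_info(name)
    K=np.array(c["camera_matrix"]); k1=c["k1"]
    h,w=d.shape; u,v=np.meshgrid(np.arange(w),np.arange(h))
    p=np.stack([u,v],-1).reshape(-1,1,2).astype(np.float64)
    n=cv2.undistortPoints(p,K,np.array([k1,0,0,0.])).reshape(h,w,2)
    P=np.dstack([n[...,0]*d,n[...,1]*d,d])
    o=np.array(c["orientation"])
    M=R.from_quat(o).as_matrix() if o.size==4 else o
    W=P@M.T+np.array(c["eye"]); W[d==0]=np.nan
    rays=np.dstack([n,np.ones((h,w))])@M.T
    return im,W,rays,np.array(c["eye"])
def atz(rays,eye,u,v,z):
    r=rays[int(v),int(u)]; return eye+r*(z-eye[2])/r[2]
E
python3 - <<'E'
from h import *
for n in ("top","side"):
    im,W,r,e=cloud(n); cv2.imwrite(f"pics/{n}0.png",im); np.save(f"{n}0.npy",W); print(n,e,r[210,280],W[210,280])
print(get_obs())
E
```

```text
top [ 0.44048551 -0.11542225  1.31097854] [ 0.07166117 -0.00477958 -0.99756449] [ 5.34646150e-01 -1.21702471e-01  2.08514909e-04]
side [-0.19587267 -1.21335985  0.90447625] [ 0.48508786  0.71060246 -0.50967006] [ 0.6681943   0.05240697 -0.00337799]
{'t': 0.1, 'joints': array([ 9.10874335e-01,  1.58992833e-01,  1.59812330e+00, -1.17698690e-05,
        1.38618978e+00, -2.10070254e-01]), 'joint_vel': array([ 0.0008576 , -0.00345071, -0.00180249, -0.00169371,  0.00036126,
       -0.00018286]), 'joint_efforts': array([ 2.93743742e-04, -3.96985781e+01, -3.32339609e+01,  5.56224677e-05,
        4.08469525e-03, -1.72932175e-05]), 'tcp_pos': array([0.24965402, 0.51729875, 0.19250308]), 'ee_rot': array([ 2.23032960e-01,  9.74810528e-01, -7.79287776e-04, -3.55742968e-04]), 'force': array([-1.21108298, -0.19382507,  0.5657458 ]), 'ft_torque': array([0.01742914, 0.0466516 , 0.02107092]), 'grip_force': 0.0, 'finger_gap': 1.0003737587275052}
```

View pics/top0.png

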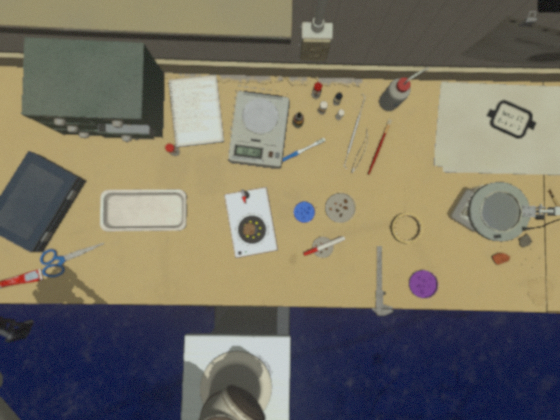

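View pics/side0.png

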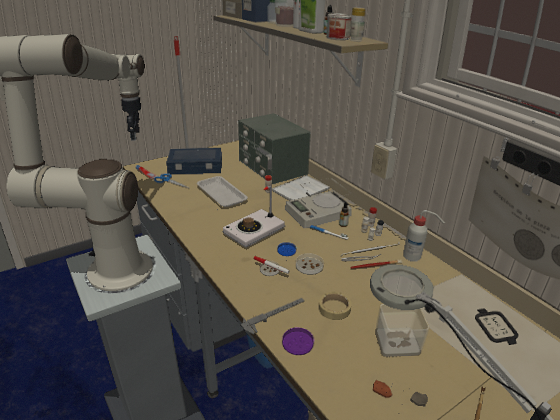

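The top view shows the viewer at about (250,222) with the lump on it at (252,229), and the mast foot near (244,197). The tray is at (144,210). The pen lies across the small clear dish at (322,246), and the larger clear dish at (340,207) and the blue one at (304,211) are look-alikes. The vial is at (170,148) and the tape at (405,228).

Run:
```python
from h import *
im,W,r,e=cloud("top")
c=cv2.resize(im[170:275,90:370],None,fx=2.85,fy=2.85,interpolation=cv2.INTER_CUBIC); cv2.imwrite("pics/crop1.png",c)
print(c.shape)
sub=(slice(170,275),slice(90,370))
def rect(mask,name):
    n,l,s,ce=cv2.connectedComponentsWithStats(mask.astype(np.uint8))
    for i in range(1,n):
        if s[i,4]<25: continue
        P=W[l==i]; P=P[~np.isnan(P[:,0])]
        print(name,"px",ce[i].round(1),"n",s[i,4],"rect",[np.round(q,4) for q in cv2.minAreaRect(P[:,:2].astype(np.float32))],"zmed/max",np.nanmedian(P[:,2]).round(4),np.nanmax(P[:,2]).round(4), "mean",P[:,:2].mean(0).round(4))
Z=W[...,2]; X=W[...,0];Y=W[...,1]
roi=np.zeros(Z.shape,bool); roi[175:275,90:370]=1
rect(roi&(Z>.028)&(Z<.045),"viewer30-45")
rect(roi&(Z>.045)&(Z<.07),"lump")
rect(roi&(Z>.08),"mast")
rect(roi&(Z>.017)&(Z<.04)&(X<.6)&(np.indices(Z.shape)[1]>290),"pen")
rect(roi&(Z>.007)&(np.indices(Z.shape)[1]<195),"trayrim")
rect(roi&(Z>.006)&(Z<.04)&(np.indices(Z.shape)[1]>290),"dish")
hsv=cv2.cvtColor(im,cv2.COLOR_BGR2HSV)
rect(roi&(hsv[...,1]<110)&(hsv[...,2]>60)&(np.indices(Z.shape)[1]<195),"traycol")
```

```text
(299, 798, 3)
viewer30-45 px [250.8 222.1] n 2564 rect [array([ 0.495 , -0.0333]), array([0.1958, 0.1299]), np.float64(11.5552)] zmed/max 0.0358 0.045 mean [ 0.4937 -0.0344]
viewer30-45 px [332.5 242.1] n 66 rect [array([ 0.4384, -0.2829]), array([0.0137, 0.0738]), np.float64(25.6862)] zmed/max 0.0301 0.0354 mean [ 0.4386 -0.2829]
viewer30-45 px [312.6 250.5] n 34 rect [array([ 0.4122, -0.2238]), array([0.0093, 0.0448]), np.float64(22.0826)] zmed/max 0.0296 0.0333 mean [ 0.4119 -0.2229]
lump px [249.  228.7] n 119 rect [array([ 0.4736, -0.0311]), array([0.0327, 0.0299]), np.float64(1.8658)] zmed/max 0.0594 0.0664 mean [ 0.4729 -0.0309]
mast px [243.3 195. ] n 47 rect [array([ 0.5607, -0.0199]), array([0.0366, 0.009 ]), np.float64(9.579)] zmed/max 0.1634 0.1695 mean [ 0.562  -0.0199]
pen px [323.7 245.6] n 213 rect [array([ 0.4265, -0.2571]), array([0.0175, 0.134 ]), np.float64(23.7997)] zmed/max 0.028 0.0354 mean [ 0.4272 -0.2566]
trayrim px [140.7 210. ] n 1075 rect [array([0.5245, 0.293 ]), array([0.1223, 0.2604]), np.float64(1.2059)] zmed/max 0.0186 0.0275 mean [0.5241 0.3001]
dish px [347.9 203.9] n 104 rect [array([ 0.557 , -0.3284]), array([0.0939, 0.0454]), np.float64(28.6648)] zmed/max 0.0108 0.0262 mean [ 0.5573 -0.331 ]
dish px [330.9 211.4] n 68 rect [array([ 0.5341, -0.2826]), array([0.0894, 0.041 ]), np.float64(26.7488)] zmed/max 0.014 0.0225 mean [ 0.533  -0.2786]
dish px [324. 246.] n 252 rect [array([ 0.418 , -0.2632]), array([0.0472, 0.1399]), np.float64(20.3053)] zmed/max 0.0274 0.0354 mean [ 0.426  -0.2576]
traycol px [142.  224.5] n 10500 rect [array([0.481 , 0.3003]), array([0.3076, 0.3187]), np.float64(1.7951)] zmed/max 0.0013 0.0275 mean [0.4808 0.299 ]
```

View pics/crop1.png

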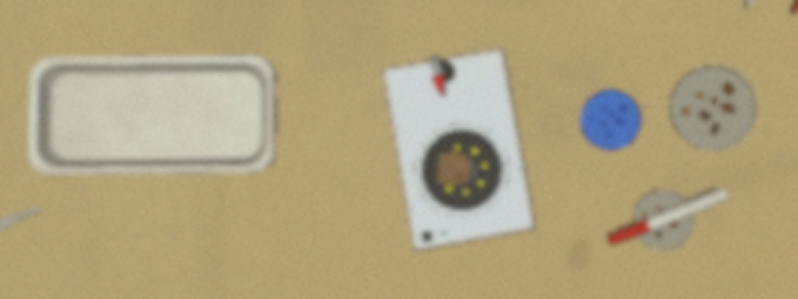

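The crop shows the tray outline spanning crop x 30–273, y 57–172. The glass is centred near (461,169) with the lump at (453,167), and the dish near (664,219) with the pen running from (610,239) to (725,193). I'll refine the dish, glass and tray centres once by colour, then move.

Run:
```python
from h import *
im,W,r,e=cloud("top")
hsv=cv2.cvtColor(im,cv2.COLOR_BGR2HSV)
def reg(mask,z,circ):
    v,u=np.nonzero(mask); 
    P=np.array([atz(r,e,a,b,z)[:2] for a,b in zip(u,v)],np.float32)
    return [np.round(q,4) for q in (cv2.minEnclosingCircle(P) if circ else cv2.minAreaRect(P))],P.mean(0).round(4),len(P)
def comp(m,u,v,rad):
    w=np.zeros(m.shape,np.uint8); cv2.circle(w,(u,v),rad,1,-1)
    m=(m&(w>0)).astype(np.uint8); n,l,s,c=cv2.connectedComponentsWithStats(m)
    return l==1+np.argmax(s[1:,4])
S=hsv[...,1].astype(int);V=hsv[...,2].astype(int)
print("bench",hsv[265,220],"dish",hsv[255,323],hsv[240,322],"tray",hsv[210,140],"glass",hsv[243,252],hsv[229,262])
for t in (80,95,110):
    print(t,"dish",reg(comp(S<t,323,247,16),.013,True))
print("glass",reg(comp(V<90,252,229,18),.036,True), reg(comp(V<110,252,229,18),.036,True))
m=np.zeros(S.shape,bool); m[183:236,92:194]=1
for t in (60,80): print("tray",reg(m&(S<t),.019,False))
```

```text
bench [ 22  99 177] dish [ 25  37 150] [ 24  34 152] tray [ 24  26 203] glass [ 75   4 134] [25 38 74]
80 dish ([array([ 0.4276, -0.2627]), np.float64(0.0409)], array([ 0.4261, -0.2598], dtype=float32), 387)
95 dish ([array([ 0.4229, -0.2561]), np.float64(0.0487)], array([ 0.4267, -0.2594], dtype=float32), 504)
110 dish ([array([ 0.4229, -0.256 ]), np.float64(0.0493)], array([ 0.4236, -0.2581], dtype=float32), 751)
glass ([array([ 0.4724, -0.037 ]), np.float64(0.039)], array([ 0.4727, -0.0386], dtype=float32), 302) ([array([ 0.4727, -0.0375]), np.float64(0.0403)], array([ 0.4721, -0.0393], dtype=float32), 412)
tray ([array([0.5251, 0.2926]), array([0.1264, 0.2565]), np.float64(2.0276)], array([0.525 , 0.2932], dtype=float32), 3554)
tray ([array([0.5255, 0.294 ]), array([0.1311, 0.2602]), np.float64(1.4317)], array([0.5245, 0.294 ], dtype=float32), 3731)
```

Request:
{"fn": "move_arm", "kwargs": {"steps": "0.04 -0.12 0 0 0; 0.04 -0.12 0 0 0; 0.04 -0.12 0 0.036 0; 0.04 -0.12 0 0.036 0; 0.05 -0.12 0 0.036 0", "newtons": 30}}

```text
t: 0.62
tcp_pos: [0.3022, 0.3664, 0.1931]
ee_rot: [0.052, 0.999, -0.0, -0.0]
force: [0.4, -0.8, 0.8]
finger_gap: 1.0
grip_force: 0.0
```

Request:
{"fn": "move_arm", "kwargs": {"steps": "0.05 -0.12 0 0.036 0; 0.05 -0.12 0 0 0; 0.05 -0.12 0 0 0; 0.05 -0.12 0 0 0; 0.05 -0.12 0 0 0"}}

```text
t: 1.03
tcp_pos: [0.3652, 0.2163, 0.1934]
ee_rot: [-0.001, 1.0, 0.0, 0.0]
force: [1.3, -0.3, 0.2]
finger_gap: 0.999
grip_force: 0.0
```

Request:
{"fn": "move_arm", "kwargs": {"steps": "0.05 -0.12 0 0 0; 0.05 -0.12 0 0 0; 0.05 -0.12 0 0 0; 0.05 -0.12 0 0 0; 0.05 -0.12 0 0 0"}}

```text
t: 1.45
tcp_pos: [0.4277, 0.0662, 0.1934]
ee_rot: [-0.001, 1.0, 0.0, 0.0]
force: [-0.0, -0.1, -0.7]
finger_gap: 1.001
grip_force: 0.0
```

Request:
{"fn": "move_arm", "kwargs": {"steps": "0.06 -0.13 0 0 0; 0.06 -0.13 0 0 0; 0.06 -0.13 0 0 0; 0 0 -0.12 0 0; 0 0 -0.12 0 0"}}

```text
t: 1.87
tcp_pos: [0.4748, -0.0322, 0.1344]
ee_rot: [0.0, 1.0, -0.001, 0.002]
force: [0.0, 1.1, -1.3]
finger_gap: 1.003
grip_force: 0.0
```

Request:
{"fn": "move_arm", "kwargs": {"steps": "0 0 -0.12 0 0; 0 0 -0.12 0 0; 0 0 -0.08 0 0; 0 0 -0.04 0 0; 0 0 0 0 0"}}

```text
t: 2.28
tcp_pos: [0.4703, -0.029, 0.0411]
ee_rot: [-0.001, 1.0, 0.001, -0.002]
force: [-0.6, -0.1, 0.6]
finger_gap: 1.001
grip_force: 0.0
```

Run:
```python
from h import *
o=get_obs(); print(o['tcp_pos'],o['force'])
im,W,r,e=cloud("side")
cv2.imwrite("pics/s1.png",cv2.resize(im[150:280,190:330],None,fx=5,fy=4.6*1.0))
```

```text
[ 0.47031894 -0.02901984  0.04105126] [-0.64044144 -0.08320255  0.6240649 ]
```

View pics/s1.png

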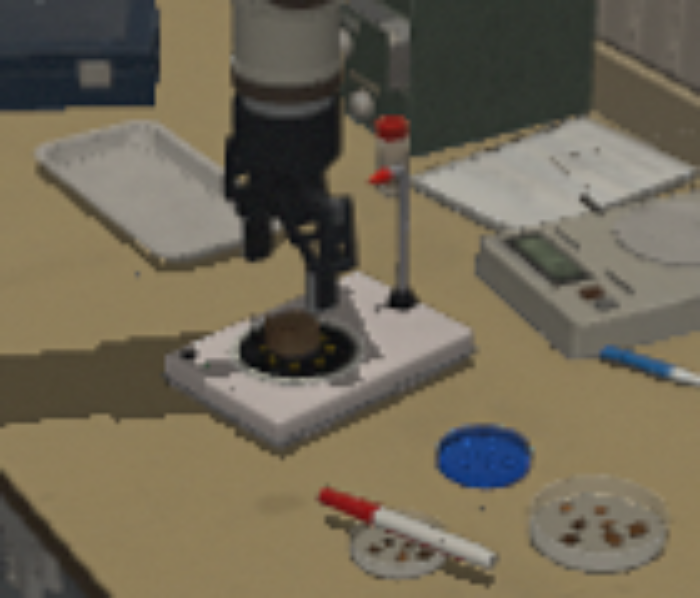

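The side view shows the open fingertips (crop (325,300) and (258,255)) seeming to be above or behind the lump at (290,335). I'll check this against the depth data.

Run:
```python
from h import *
im,W,r,e=cloud("side")
g=cv2.cvtColor(im,cv2.COLOR_BGR2GRAY)
for (a,b) in [(325,300),(322,285),(258,250),(262,235),(290,330),(290,318),(270,315),(345,265)]:
    u,v=190+a/5,150+b/4.6; print((a,b),W[int(v),int(u)].round(3),im[int(v),int(u)])
M=(W[...,2]>.04)&(W[...,2]<.11)&(abs(W[...,0]-.47)<.06)&(abs(W[...,1]+.03)<.09)
P=W[M]; print(len(P))
for lo in np.arange(.04,.11,.01):
    Q=P[(P[:,2]>=lo)&(P[:,2]<lo+.01)]; print(lo.round(2),len(Q),*( (Q.min(0).round(3),Q.max(0).round(3)) if len(Q) else ()))
im,W,r,e=cloud("top")
cv2.imwrite("pics/t1.png",cv2.resize(im[170:275,180:360],None,fx=4,fy=4))
K=W[200:260,225:275]; print(np.nanmax(K[...,2]))
o=get_obs(); print(o['tcp_pos'],o['joints'])
```

```text
(325, 300) [ 0.47  -0.085  0.107] [23 20 19]
(322, 285) [ 0.467 -0.084  0.123] [23 20 20]
(258, 250) [0.468 0.013 0.103] [24 22 24]
(262, 235) [0.474 0.014 0.114] [22 20 22]
(290, 330) [ 0.465 -0.043  0.062] [29 39 50]
(290, 318) [ 0.474 -0.028  0.059] [30 41 54]
(270, 315) [ 0.464 -0.016  0.06 ] [68 73 81]
(345, 265) [ 0.475 -0.104  0.147] [28 24 22]
146
0.04 46 [ 0.434 -0.11   0.04 ] [ 0.514 -0.001  0.05 ]
0.05 45 [ 0.454 -0.051  0.05 ] [ 0.491 -0.011  0.06 ]
0.06 21 [ 0.451 -0.047  0.06 ] [ 0.488 -0.016  0.065]
0.07 0
0.08 0
0.09 7 [ 0.463 -0.081  0.095] [0.478 0.018 0.099]
0.1 27 [ 0.461 -0.089  0.1  ] [0.481 0.019 0.109]
0.11 0
0.43622799848462745
[ 0.47387038 -0.03010887  0.04496616] [-3.18714054e-01  7.35541680e-02  2.00575882e+00 -2.45234859e-05
  1.05950665e+00 -1.89212824e+00]
```

View pics/t1.png

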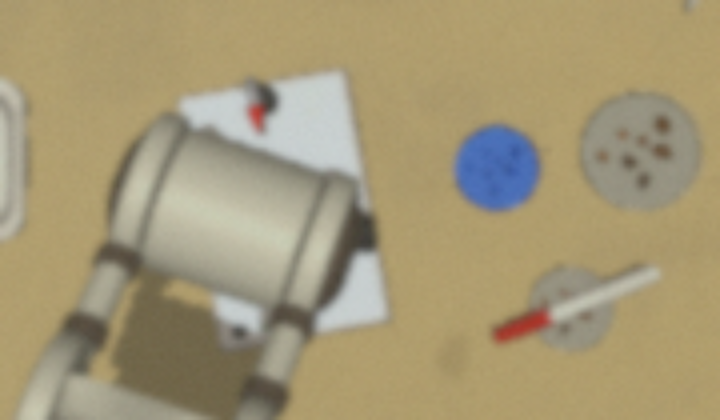

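The depth puts the fingertips at z≈0.097 while the state says 0.045, with x and y agreeing. I'll compare this with the saved starting view and a fresh picture.

Run:
```python
from h import *
W=np.load("side0.npy")
def tips(W,x,y,lo,R=.075):
    M=(W[...,2]>lo)&(W[...,2]<.4)&(np.hypot(W[...,0]-x,W[...,1]-y)<R)
    P=W[M]; i=np.argsort(P[:,2])[:8]; print(len(P),P[i].round(3).tolist())
tips(W,.25,.518,.05)
o=get_obs(); print(o['t'],o['tcp_pos'],o['force'])
im,W,r,e=cloud("side"); tips(W,.472,-.03,.075)
o=get_obs(); print(o['t'],o['tcp_pos'])
```

```text
463 [[0.234, 0.481, 0.242], [0.276, 0.56, 0.243], [0.269, 0.564, 0.243], [0.279, 0.554, 0.244], [0.222, 0.479, 0.245], [0.235, 0.466, 0.247], [0.227, 0.468, 0.248], [0.223, 0.469, 0.248]]
2.4333 [ 0.47387038 -0.03010887  0.04496616] [0.06114745 0.20266929 0.23860626]
1598 [[0.483, 0.016, 0.097], [0.472, 0.012, 0.098], [0.469, 0.013, 0.099], [0.478, 0.015, 0.099], [0.472, -0.081, 0.1], [0.487, 0.017, 0.1], [0.474, 0.015, 0.101], [0.466, -0.071, 0.101]]
2.4833 [ 0.47411292 -0.03018164  0.04522921]
```

The same ~50 mm offset was there at the start, so the open fingertips really sit well above the reported TCP. I'll calibrate it by closing here, clear above the lump.

Request:
{"fn": "move_arm", "kwargs": {"steps": "0 0 0 0 0.5; 0 0 0 0 0.5; 0 0 0 0 0.5; 0 0 0 0 0.5; 0 0 0 0 0.5"}}

```text
t: 2.9
tcp_pos: [0.4726, -0.0297, 0.0436]
ee_rot: [-0.001, 1.0, -0.0, 0.0]
force: [0.1, 1.2, 0.4]
finger_gap: 0.499
grip_force: 0.0
```

```bash
cat >> h.py <<'E'
def tips(lo,hi=.4,R=.075):
    o=get_obs(); x,y=o['tcp_pos'][:2]
    im,W,r,e=cloud("side")
    M=(W[...,2]>lo)&(W[...,2]<hi)&(np.hypot(W[...,0]-x,W[...,1]-y)<R)
    P=W[M]; i=np.argsort(P[:,2])[:8]; print(o['t'],o['tcp_pos'].round(4),o['force'].round(1),round(o['finger_gap'],3),P[i].round(3).tolist()); return im,W
E
python3 -c "
from h import *
tips(.072)"
```

```text
2.9 [ 0.4726 -0.0297  0.0436] [0.1 1.2 0.4] 0.499 [[0.481, -0.052, 0.082], [0.466, -0.057, 0.085], [0.475, -0.005, 0.085], [0.474, -0.057, 0.087], [0.483, -0.006, 0.087], [0.475, -0.011, 0.088], [0.463, -0.004, 0.088], [0.469, -0.008, 0.088]]
```

Request:
{"fn": "move_arm", "kwargs": {"steps": "0 0 0 0 1; 0 0 0 0 1; 0 0 0 0 1; 0 0 0 0 1; 0 0 0 0 1"}}

```text
t: 3.37
tcp_pos: [0.4725, -0.0297, 0.0434]
ee_rot: [-0.001, 1.0, 0.0, -0.0]
force: [-0.2, 0.7, 0.7]
finger_gap: -0.0
grip_force: 0.0
```

```bash
python3 -c "
from h import *
tips(.072)"
```

```text
3.3667 [ 0.4725 -0.0297  0.0434] [-0.2  0.7  0.7] -0.0 [[0.474, -0.035, 0.084], [0.476, -0.04, 0.086], [0.463, -0.033, 0.086], [0.466, -0.035, 0.086], [0.466, -0.021, 0.087], [0.46, -0.031, 0.09], [0.466, -0.043, 0.09], [0.465, -0.036, 0.091]]
```

Request:
{"fn": "move_arm", "kwargs": {"steps": "0 0 0 0 0; 0 0 0 0 0; 0 0 0 0 0; 0 0 0 0 0; 0 0 0 0 0"}}

```text
t: 3.83
tcp_pos: [0.4725, -0.0297, 0.0434]
ee_rot: [-0.001, 1.0, -0.0, 0.0]
force: [-0.4, -0.1, -0.3]
finger_gap: 0.709
grip_force: 0.0
```

The actual fingertips are about 41 mm above the reported TCP when shut or half closed, and 54 mm when open. I'll command heights with that correction and watch the force on contact.

Request:
{"fn": "move_arm", "kwargs": {"steps": "0 0 -0.04 0 0; 0 0 -0.04 0 0; 0 0 -0.04 0 0; 0 0 -0.03 0 0; 0 0 -0.02 0 0"}}

```text
t: 4.25
tcp_pos: [0.4712, -0.0293, -0.001]
ee_rot: [-0.001, 1.0, 0.0, -0.001]
force: [0.1, 0.2, 0.6]
finger_gap: 1.002
grip_force: 0.0
```

```bash
python3 -c "
from h import *
im,W=tips(.046)
cv2.imwrite('pics/s2.png',cv2.resize(im[170:260,200:310],None,fx=6,fy=6))"
```

```text
4.25 [ 0.4712 -0.0293 -0.001 ] [0.1 0.2 0.6] 1.002 [[0.455, -0.025, 0.046], [0.463, -0.046, 0.046], [0.469, -0.044, 0.048], [0.484, 0.019, 0.048], [0.471, -0.047, 0.048], [0.456, -0.022, 0.048], [0.476, -0.073, 0.049], [0.477, -0.043, 0.049]]
```

View pics/s2.png

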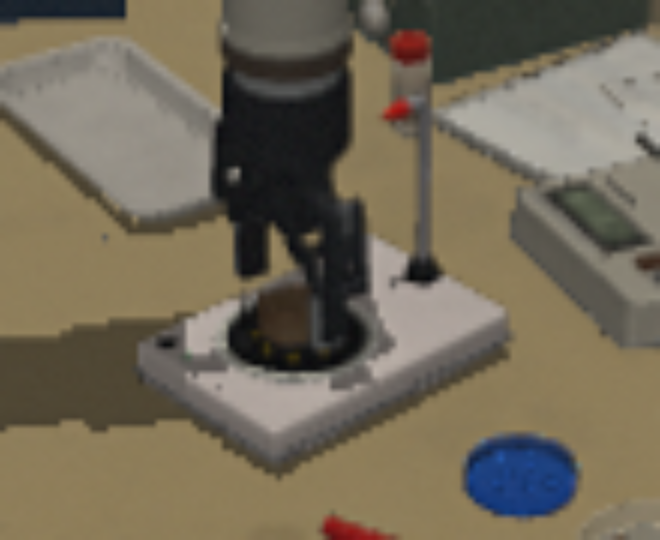

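The fingers now straddle the lump (crop (290,315), fingertips near (250,270) and (340,330)), which confirms the offset. I'll grip and lift.

Request:
{"fn": "move_arm", "kwargs": {"steps": "0 0 0 0 1; 0 0 0 0 1; 0 0 0 0 1; 0 0 0 0 1; 0 0 0 0 1", "newtons": 40}}

```text
t: 4.72
tcp_pos: [0.4732, -0.0298, 0.0017]
ee_rot: [-0.001, 1.0, -0.0, 0.001]
force: [0.5, -0.7, -1.1]
finger_gap: 0.378
grip_force: 39.7
```

Request:
{"fn": "move_arm", "kwargs": {"steps": "0 0 0 0 1; 0 0 0 0 1; 0 0 0.02 0 1; 0 0 0.04 0 1; 0 0 0.06 0 1"}}

```text
t: 5.13
tcp_pos: [0.4709, -0.0292, 0.0303]
ee_rot: [-0.001, 1.0, 0.001, -0.002]
force: [0.3, -0.5, -1.7]
finger_gap: 0.374
grip_force: 39.9
```

Request:
{"fn": "move_arm", "kwargs": {"steps": "0 0 0.08 0 1; 0 0.04 0.06 0 1; 0.01 0.08 0 0 1; 0.01 0.12 0 0 1; 0.01 0.12 0 0 1"}}

```text
t: 5.55
tcp_pos: [0.4803, 0.0608, 0.067]
ee_rot: [-0.0, 1.0, -0.0, 0.001]
force: [0.7, -0.0, -0.7]
finger_gap: 0.373
grip_force: 40.0
```

Request:
{"fn": "move_arm", "kwargs": {"steps": "0.01 0.12 0 0 1; 0.01 0.12 0 0 1; 0.01 0.12 0 0 1; 0.01 0.12 0 0 1; 0.01 0.12 0 0 1"}}

```text
t: 5.97
tcp_pos: [0.4923, 0.2118, 0.0664]
ee_rot: [-0.001, 1.0, -0.0, 0.0]
force: [0.6, -1.0, -1.8]
finger_gap: 0.374
grip_force: 40.0
```

Request:
{"fn": "move_arm", "kwargs": {"steps": "0.01 0.12 0 0 1; 0.01 0.12 0 0 1; 0.01 0.12 0 0 1; 0.01 0.08 0 0 1; 0 0.086 0 0 1"}}

```text
t: 6.38
tcp_pos: [0.5025, 0.3432, 0.0664]
ee_rot: [-0.002, 1.0, -0.0, 0.0]
force: [1.0, -0.5, -0.9]
finger_gap: 0.375
grip_force: 40.0
```

Request:
{"fn": "move_arm", "kwargs": {"steps": "0 0 -0.04 0 1; 0 0 -0.06 0 1; 0 0 -0.06 0 1; 0 0 -0.06 0 1; 0 0 0 0 1"}}

```text
t: 6.8
tcp_pos: [0.4994, 0.3398, 0.0072]
ee_rot: [-0.001, 1.0, -0.002, -0.003]
force: [-1.4, -0.9, -1.4]
finger_gap: 0.375
grip_force: 40.0
```

Request:
{"fn": "move_arm", "kwargs": {"steps": "0 0 -0.05 0 1; 0 0 -0.05 0 1; 0 0 -0.04 0 1; 0 0 -0.02 0 1; 0 0 0 0 1"}}

```text
t: 7.22
tcp_pos: [0.5019, 0.3414, -0.0303]
ee_rot: [-0.001, 1.0, -0.0, -0.001]
force: [0.2, -0.0, -1.2]
finger_gap: 0.373
grip_force: 40.0
```

Request:
{"fn": "move_arm", "kwargs": {"steps": "0 0 0 0 1; 0 0 -0.006 0 1; 0 0 0 0 1"}}

```text
t: 7.47
tcp_pos: [0.5028, 0.3419, -0.0303]
ee_rot: [-0.001, 1.0, 0.0, 0.0]
force: [-0.9, -0.0, -2.4]
finger_gap: 0.375
grip_force: 40.1
```

Request:
{"fn": "move_arm", "kwargs": {"steps": "0 0 -0.008 0 1; 0 0 0 0 1; 0 0 0 0 1"}}

```text
t: 7.72
tcp_pos: [0.5032, 0.3421, -0.0312]
ee_rot: [-0.001, 1.0, 0.0, 0.001]
force: [-1.1, -1.1, 4.8]
finger_gap: 0.378
grip_force: 40.7
```

Request:
{"fn": "move_arm", "kwargs": {"steps": "0 0 -0.004 0 1; 0 0 0 0 1; 0 0 0 0 1"}}

```text
t: 7.97
tcp_pos: [0.5033, 0.3421, -0.0314]
ee_rot: [-0.001, 1.0, 0.0, 0.001]
force: [-5.1, -2.3, 11.3]
finger_gap: 0.378
grip_force: 41.2
```

Request:
{"fn": "move_arm", "kwargs": {"steps": "0 0 0 0 0.35; 0 0 0 0 0.35; 0 0 0 0 0.35; 0 0 0.04 0 0.35; 0 0 0.08 0 0.35"}}

```text
t: 8.38
tcp_pos: [0.5, 0.3407, -0.0057]
ee_rot: [-0.001, 1.0, -0.001, -0.003]
force: [-0.1, -0.1, -0.0]
finger_gap: 0.648
grip_force: 0.0
```

Request:
{"fn": "move_arm", "kwargs": {"steps": "0 0 0.12 0 0.35; 0 0 0.1 0 0.35; -0.015 -0.12 0 0 0.35; -0.015 -0.12 0 -0.0368 0.35; -0.015 -0.12 0 -0.0368 0.35"}}

```text
t: 8.8
tcp_pos: [0.4916, 0.2513, 0.0528]
ee_rot: [0.116, 0.993, 0.0, 0.001]
force: [-0.2, -0.6, 0.4]
finger_gap: 0.653
grip_force: 0.0
```

Request:
{"fn": "move_arm", "kwargs": {"steps": "-0.015 -0.12 0 -0.0368 0.3; -0.015 -0.12 0 -0.0368 0.3; -0.015 -0.12 0 -0.0368 0.3; -0.015 -0.12 0 -0.0368 0.3; -0.015 -0.12 0 -0.0368 0.3"}}

```text
t: 9.22
tcp_pos: [0.4724, 0.1005, 0.0521]
ee_rot: [0.395, 0.919, 0.0, 0.0]
force: [0.1, -0.1, -0.5]
finger_gap: 0.699
grip_force: 0.0
```

Request:
{"fn": "move_arm", "kwargs": {"steps": "-0.015 -0.12 0 -0.0368 0.3; -0.015 -0.12 0 -0.0368 0.3; -0.015 -0.12 0 -0.0368 0.3; -0.015 -0.12 0 0 0.3; -0.015 -0.12 0 0 0.3"}}

```text
t: 9.63
tcp_pos: [0.4536, -0.0497, 0.0521]
ee_rot: [0.545, 0.838, 0.0, 0.001]
force: [0.1, -0.5, -0.0]
finger_gap: 0.699
grip_force: 0.0
```

Request:
{"fn": "move_arm", "kwargs": {"steps": "-0.015 -0.12 0 0 0.3; -0.015 -0.12 0 0 0.3; -0.015 -0.12 0 0 0.3; -0.015 -0.12 0 0 0.3; -0.015 -0.12 0 0 0.3"}}

```text
t: 10.05
tcp_pos: [0.4348, -0.1998, 0.0521]
ee_rot: [0.545, 0.838, -0.0, 0.0]
force: [-0.2, 0.4, 0.1]
finger_gap: 0.698
grip_force: 0.0
```

Request:
{"fn": "move_arm", "kwargs": {"steps": "-0.01 -0.11 0 0 0.3; -0.01 -0.11 0 0 0.3; 0 0 0 0 0.3; 0 0 0 0 0.3"}}

```text
t: 10.38
tcp_pos: [0.43, -0.2545, 0.0521]
ee_rot: [0.546, 0.838, -0.0, 0.0]
force: [-0.3, 1.1, -0.4]
finger_gap: 0.701
grip_force: 0.0
```

Run:
```python
from h import *
im,W=tips(.055)
W2=W
M=(W[...,2]>.018)&(W[...,2]<.035)&(abs(W[...,0]-.427)<.09)&(abs(W[...,1]+.257)<.09)
P=W[M]; print(len(P),cv2.minAreaRect(P[:,:2].astype(np.float32)))
im,W,r,e=cloud("top")
Q=W[185:235,95:190].reshape(-1,3); Q=Q[(Q[:,2]>.014)&(abs(Q[:,0]-.51)<.04)&(abs(Q[:,1]-.33)<.05)]
print("lump",len(Q),cv2.minAreaRect(Q[:,:2].astype(np.float32)),np.median(Q[:,2]))
```

```text
10.3833 [ 0.43   -0.2545  0.0521] [-0.3  1.1 -0.4] 0.701 [[0.395, -0.26, 0.097], [0.457, -0.24, 0.097], [0.461, -0.25, 0.098], [0.397, -0.269, 0.098], [0.399, -0.278, 0.099], [0.458, -0.238, 0.1], [0.463, -0.247, 0.1], [0.456, -0.246, 0.101]]
180 ((0.44682589173316956, -0.27532339096069336), (0.07644647359848022, 0.16920198500156403), 54.55987548828125)
lump 148 ((0.4974372982978821, 0.3297426998615265), (0.051297377794981, 0.09782660752534866), 1.0702892541885376) 0.024744460868473928
```

Request:
{"fn": "move_arm", "kwargs": {"steps": "-0.013 -0.009 -0.04 0 0.4; 0 0 -0.08 0 0.4; 0 0 -0.08 0 0.4; 0 0 -0.06 0 0.4; 0 0 -0.03 0 0.4"}}

```text
t: 10.9
tcp_pos: [0.4251, -0.2529, -0.0238]
ee_rot: [0.545, 0.839, 0.0, -0.002]
force: [-0.1, 0.5, -0.0]
finger_gap: 0.603
grip_force: 0.0
```

Request:
{"fn": "move_arm", "kwargs": {"steps": "0 0 -0.014 0 0.4; 0 0 0 0 0.4; 0 0 0 0 0.4"}}

```text
t: 11.15
tcp_pos: [0.4272, -0.2556, -0.0241]
ee_rot: [0.545, 0.838, -0.0, 0.0]
force: [0.2, 0.8, 0.5]
finger_gap: 0.598
grip_force: 0.0
```

```bash
python3 -c "
from h import *
im,W=tips(.004,.1,.05)
cv2.imwrite('pics/s3.png',cv2.resize(im[205:290,220:340],None,fx=6,fy=6))"
```

```text
11.15 [ 0.4272 -0.2556 -0.0241] [0.2 0.8 0.5] 0.598 [[0.396, -0.228, 0.004], [0.45, -0.229, 0.004], [0.418, -0.266, 0.004], [0.429, -0.267, 0.004], [0.399, -0.242, 0.004], [0.424, -0.294, 0.004], [0.391, -0.28, 0.004], [0.396, -0.277, 0.005]]
```

View pics/s3.png

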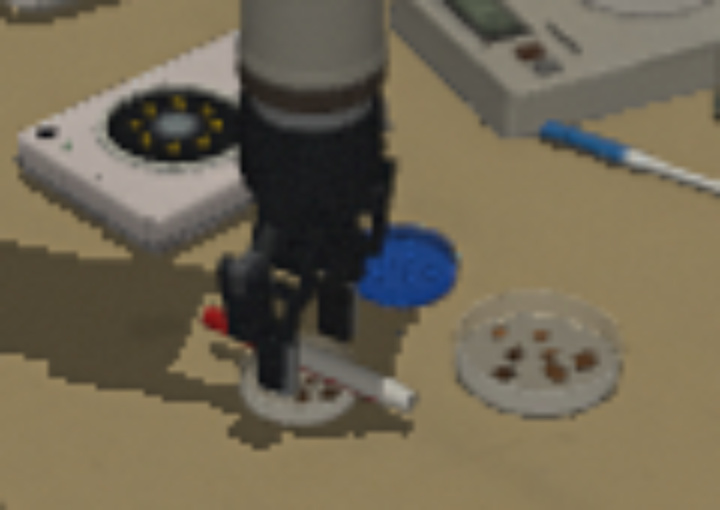

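The fingers straddle the pen's middle (crop (275,375) and (335,325)) above the dish. I'll close gently and lift.

Request:
{"fn": "move_arm", "kwargs": {"steps": "0 0 0 0 0.7; 0 0 0 0 1; 0 0 0 0 1; 0 0 0 0 1; 0 0 0 0 1", "newtons": 25}}

```text
t: 11.62
tcp_pos: [0.4271, -0.2558, -0.024]
ee_rot: [0.545, 0.838, -0.0, 0.0]
force: [-0.9, 0.8, 3.7]
finger_gap: 0.169
grip_force: 24.4
```

Request:
{"fn": "move_arm", "kwargs": {"steps": "0 0 0 0 1; 0 0 0.02 0 1; 0 0 0.04 0 1; 0 0 0.08 0 1; 0 0 0.08 0 1"}}

```text
t: 12.03
tcp_pos: [0.426, -0.2547, 0.0308]
ee_rot: [0.545, 0.838, 0.0, -0.001]
force: [0.2, -0.8, 0.3]
finger_gap: 0.171
grip_force: 24.5
```

Request:
{"fn": "move_arm", "kwargs": {"steps": "0 0 0.12 0 1; 0 0 0.1 0 1; 0 0 0 0 1"}}

```text
t: 12.28
tcp_pos: [0.4299, -0.2584, 0.0917]
ee_rot: [0.545, 0.838, -0.001, 0.005]
force: [0.6, -0.6, 1.0]
finger_gap: 0.166
grip_force: 24.5
```

Request:
{"fn": "move_arm", "kwargs": {"steps": "0.01 0.06 0 0 1; 0.01 0.12 0 0 1; 0.01 0.12 0 0 1; 0.01 0.12 0 0 1; 0.01 0.12 0 0 1"}}

```text
t: 12.7
tcp_pos: [0.4389, -0.119, 0.0854]
ee_rot: [0.546, 0.838, 0.0, -0.0]
force: [0.6, 0.2, -0.1]
finger_gap: 0.168
grip_force: 24.5
```

Request:
{"fn": "move_arm", "kwargs": {"steps": "0.01 0.12 0 0 1; 0.01 0.12 0 0 1; 0.01 0.12 0 0 1; 0.01 0.12 0 0 1; 0.01 0.12 0 0 1"}}

```text
t: 13.12
tcp_pos: [0.4513, 0.0311, 0.0854]
ee_rot: [0.545, 0.838, -0.0, -0.0]
force: [0.1, 0.1, -0.3]
finger_gap: 0.169
grip_force: 24.5
```

Request:
{"fn": "move_arm", "kwargs": {"steps": "0.01 0.12 0 0 1; 0.01 0.12 0 -0.031 1; 0.06 0.12 0 -0.031 1; 0.06 0.12 0 -0.031 1; 0.06 0.12 0 -0.031 1"}}

```text
t: 13.53
tcp_pos: [0.5017, 0.1813, 0.0854]
ee_rot: [0.699, 0.715, -0.0, -0.0]
force: [0.3, -0.6, -0.1]
finger_gap: 0.173
grip_force: 24.5
```

Request:
{"fn": "move_arm", "kwargs": {"steps": "0.06 0.12 0 0 1; 0.06 0.12 0 0 1; 0.046 0.08 0 0 1; 0 0.057 0 0 1; 0 0 -0.06 0 1"}}

```text
t: 13.95
tcp_pos: [0.5453, 0.2771, 0.0733]
ee_rot: [0.696, 0.718, 0.003, 0.001]
force: [0.3, 0.3, -0.2]
finger_gap: 0.173
grip_force: 24.5
```

Request:
{"fn": "move_arm", "kwargs": {"steps": "0 0 -0.1 0 1; 0 0 -0.1 0 1; 0 0 -0.1 0 1; 0 0 -0.05 0 1; 0 0 -0.04 0 1"}}

```text
t: 14.37
tcp_pos: [0.5414, 0.2731, -0.0289]
ee_rot: [0.697, 0.717, -0.002, -0.001]
force: [-0.4, -0.5, -0.4]
finger_gap: 0.17
grip_force: 24.5
```

Request:
{"fn": "move_arm", "kwargs": {"steps": "0 0 -0.02 0 1; 0 0 0 0 1; 0 0 0 0 1"}}

```text
t: 14.62
tcp_pos: [0.5441, 0.274, -0.031]
ee_rot: [0.697, 0.717, 0.001, 0.0]
force: [0.4, 0.5, 0.4]
finger_gap: 0.165
grip_force: 24.5
```

Request:
{"fn": "move_arm", "kwargs": {"steps": "0 0 -0.008 0 1; 0 0 0 0 1; 0 0 0 0 1"}}

```text
t: 14.87
tcp_pos: [0.5439, 0.274, -0.0333]
ee_rot: [0.697, 0.717, 0.001, 0.0]
force: [0.1, 0.1, -0.0]
finger_gap: 0.172
grip_force: 24.5
```

Request:
{"fn": "move_arm", "kwargs": {"steps": "0 0 -0.006 0 1; 0 0 0 0 1; 0 0 0 0 1"}}

```text
t: 15.12
tcp_pos: [0.544, 0.274, -0.0344]
ee_rot: [0.697, 0.717, 0.001, 0.0]
force: [-1.0, -1.2, 5.0]
finger_gap: 0.173
grip_force: 24.8
```

Request:
{"fn": "move_arm", "kwargs": {"steps": "0 0 0 0 0.75; 0 0 0 0 0.68; 0 0 0 0 0.68; 0 0 0.03 0 0.68; 0 0 0.06 0 0.68"}}

```text
t: 15.53
tcp_pos: [0.5414, 0.2732, -0.0148]
ee_rot: [0.697, 0.717, -0.002, -0.001]
force: [-0.9, -0.2, -0.2]
finger_gap: 0.318
grip_force: 0.0
```

Request:
{"fn": "move_arm", "kwargs": {"steps": "0 0 0.12 0 0.68; 0 0 0.12 0 0.68; -0.06 -0.1 0 0 0.3; -0.06 -0.12 0 0.036 0.2; -0.06 -0.12 0 0.036 0"}}

```text
t: 15.95
tcp_pos: [0.4984, 0.1883, 0.0479]
ee_rot: [0.609, 0.793, 0.001, 0.001]
force: [0.6, -1.1, 0.0]
finger_gap: 0.731
grip_force: 0.0
```

Request:
{"fn": "move_arm", "kwargs": {"steps": "-0.06 -0.12 0 0.036 0; -0.06 -0.12 0 0.036 0; -0.06 -0.12 0 0.036 0; -0.06 -0.12 0 0.036 0; -0.04 -0.12 0 0.036 0"}}

```text
t: 16.37
tcp_pos: [0.4272, 0.0385, 0.0469]
ee_rot: [0.366, 0.931, -0.0, 0.0]
force: [-0.0, -0.2, -0.2]
finger_gap: 1.0
grip_force: 0.0
```

```bash
cat > m.py <<'E'
from h import *
im,W,r,e=cloud("top")
hsv=cv2.cvtColor(im,cv2.COLOR_BGR2HSV); S=hsv[...,1].astype(int)
w=np.zeros(S.shape,np.uint8); cv2.circle(w,(323,247),19,1,-1)
m=((S<75)&(w>0)).astype(np.uint8); m=cv2.morphologyEx(m,cv2.MORPH_CLOSE,np.ones((5,5)))
n,l,s,c=cv2.connectedComponentsWithStats(m); v,u=np.nonzero(l==1+np.argmax(s[1:,4]))
P=np.array([atz(r,e,a,b,.011)[:2] for a,b in zip(u,v)],np.float32)
print("dish",cv2.minEnclosingCircle(P),P.mean(0),len(P))
E
python3 - <<'E'
from m import *
a=cv2.resize(im[170:245,85:200],None,fx=5,fy=5); b=cv2.resize(im[200:275,270:385],None,fx=5,fy=5)[:, :220]
cv2.imwrite("pics/t2.png",np.hstack([a,b])); print(get_obs()['tcp_pos'])
E
```

```text
dish ((0.4238969087600708, -0.25419357419013977), 0.03359828516840935) [ 0.42329085 -0.2541236 ] 369
[0.42640062 0.03446565 0.04678963]
```

View pics/t2.png

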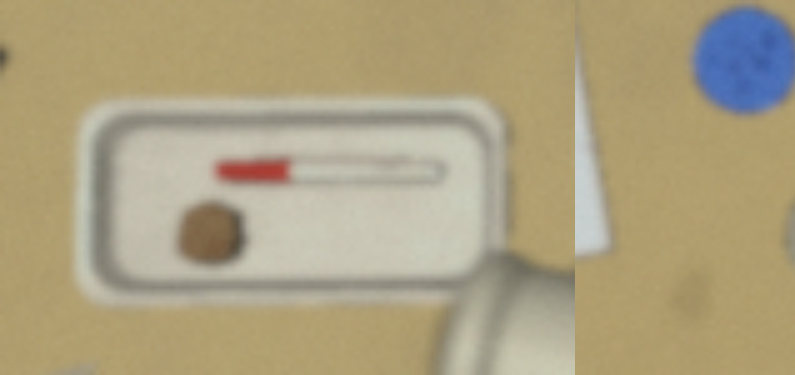

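The view shows the lump at (212,232) and the pen from (217,170) to (445,170), both inside the tray, whose outline runs x 80–505, y 98–303. Next is the dish at (0.4236, -0.254).

Request:
{"fn": "move_arm", "kwargs": {"steps": "-0.002 -0.116 0 0.03 0; -0.002 -0.116 0 0.03 0; -0.002 -0.116 0 0.03 0; -0.002 -0.116 0 0.03 0; -0.002 -0.116 0 0.03 0"}}

```text
t: 16.83
tcp_pos: [0.4261, -0.107, 0.0473]
ee_rot: [0.139, 0.99, -0.0, 0.001]
force: [-0.7, 0.3, -0.0]
finger_gap: 1.001
grip_force: 0.0
```

Request:
{"fn": "move_arm", "kwargs": {"steps": "0 -0.116 0 0.03 0; 0 -0.116 0 0.03 0; 0 -0.116 0 0.03 0; 0 -0.116 0 0 0; 0 -0.116 0 0 0"}}

```text
t: 17.25
tcp_pos: [0.426, -0.2521, 0.0472]
ee_rot: [0.0, 1.0, -0.0, 0.0]
force: [0.9, 0.6, 1.0]
finger_gap: 1.001
grip_force: 0.0
```

Request:
{"fn": "move_arm", "kwargs": {"steps": "0 0 0 0 0; 0 0 0 0 0; 0 0 0 0 0"}}

```text
t: 17.5
tcp_pos: [0.4259, -0.2498, 0.0468]
ee_rot: [0.0, 1.0, 0.0, -0.0]
force: [-0.2, 0.6, -0.3]
finger_gap: 1.002
grip_force: 0.0
```

Run:
```python
from h import *
im,W=tips(.06,.4)
# dish from the side: rim points
M=(W[...,2]>.005)&(W[...,2]<.02)&(np.hypot(W[...,0]-.4236,W[...,1]+.254)<.05)
P=W[M]; print("side dish",len(P),cv2.minEnclosingCircle(P[:,:2].astype(np.float32)))
```

```text
17.5 [ 0.4259 -0.2498  0.0468] [-0.2  0.6 -0.3] 1.002 [[0.434, -0.297, 0.098], [0.437, -0.204, 0.099], [0.422, -0.299, 0.1], [0.43, -0.298, 0.1], [0.428, -0.206, 0.1], [0.418, -0.299, 0.101], [0.421, -0.205, 0.101], [0.431, -0.208, 0.104]]
side dish 119 ((0.42505908012390137, -0.25604984164237976), 0.036268383264541626)
```

Request:
{"fn": "move_arm", "kwargs": {"steps": "-0.007 -0.018 0 0 0; 0 0 -0.08 0 0; 0 0 -0.1 0 0; 0 0 -0.08 0 0; 0 0 -0.05 0 0"}}

```text
t: 17.97
tcp_pos: [0.4232, -0.253, -0.0327]
ee_rot: [-0.0, 1.0, 0.001, -0.001]
force: [-0.9, 0.1, -0.9]
finger_gap: 0.998
grip_force: 0.0
```

Request:
{"fn": "move_arm", "kwargs": {"steps": "0 0 -0.03 0 0; 0 0 -0.014 0 0; 0 0 0 0 0; 0 0 0 0 0"}}

```text
t: 18.3
tcp_pos: [0.4249, -0.2552, -0.0408]
ee_rot: [0.0, 1.0, -0.0, 0.0]
force: [-0.8, 0.5, 0.0]
finger_gap: 1.0
grip_force: 0.0
```

```bash
python3 -c "
from h import *
im,W=tips(.02,.1)
cv2.imwrite('pics/s4.png',cv2.resize(im[205:290,220:340],None,fx=6,fy=6))"
```

```text
18.3 [ 0.4249 -0.2552 -0.0408] [-0.8  0.5  0. ] 1.0 [[0.421, -0.211, 0.02], [0.423, -0.311, 0.021], [0.424, -0.213, 0.021], [0.42, -0.31, 0.021], [0.415, -0.301, 0.021], [0.412, -0.305, 0.021], [0.435, -0.214, 0.021], [0.428, -0.31, 0.021]]
```

View pics/s4.png

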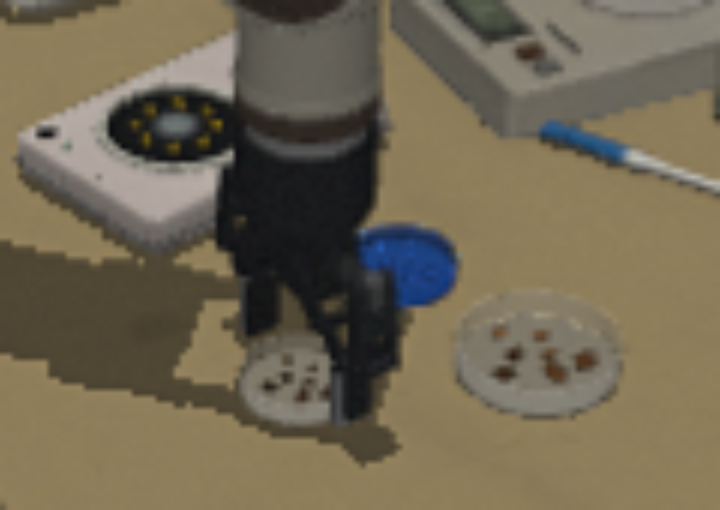

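The fingers straddle the dish rim (crop (260,330) and (355,410)). I'll go 2 mm lower and close.

Request:
{"fn": "move_arm", "kwargs": {"steps": "0 0 -0.008 0 0.1; 0 0 0 0 0.15; 0 0 0 0 0.2; 0 0 0 0 0.25; 0 0 0 0 0.3", "newtons": 40}}

```text
t: 18.77
tcp_pos: [0.4245, -0.255, -0.0427]
ee_rot: [0.0, 1.0, 0.0, -0.0]
force: [-2.4, 3.0, 7.4]
finger_gap: 0.747
grip_force: 42.5
```

Request:
{"fn": "move_arm", "kwargs": {"steps": "0 0 0 0 0.4; 0 0 0 0 0.6; 0 0 0 0 1; 0 0 0 0 1; 0 0 0 0 1"}}

```text
t: 19.18
tcp_pos: [0.4246, -0.255, -0.0427]
ee_rot: [0.0, 1.0, -0.0, 0.0]
force: [-1.2, 3.1, 7.3]
finger_gap: 0.748
grip_force: 42.4
```

Request:
{"fn": "move_arm", "kwargs": {"steps": "0 0 0.01 0 1; 0 0 0.02 0 1; 0 0 0.04 0 1; 0 0 0.06 0 1; 0 0 0.08 0 1"}}

```text
t: 19.6
tcp_pos: [0.4234, -0.2541, 0.009]
ee_rot: [0.0, 1.0, 0.001, -0.001]
force: [1.2, 0.6, -0.4]
finger_gap: 0.749
grip_force: 44.2
```

Request:
{"fn": "move_arm", "kwargs": {"steps": "0 0 0.1 0 1; 0 0 0.1 0 1; 0 0 0.1 0 1; 0 0 0.08 0 1; 0 0 0.05 0 1"}}

```text
t: 20.02
tcp_pos: [0.4254, -0.2559, 0.1201]
ee_rot: [0.0, 1.0, -0.002, 0.002]
force: [-0.4, -0.0, 0.5]
finger_gap: 0.744
grip_force: 44.2
```

Request:
{"fn": "move_arm", "kwargs": {"steps": "0.01 0.04 0 0 1; 0.018 0.08 0 0 1; 0.018 0.08 0 0 1; 0.018 0.08 0 0 1; 0.018 0.08 0 0 1"}}

```text
t: 20.43
tcp_pos: [0.4443, -0.1629, 0.1156]
ee_rot: [0.0, 1.0, 0.001, -0.001]
force: [-0.5, 0.4, -0.1]
finger_gap: 0.743
grip_force: 44.2
```

Request:
{"fn": "move_arm", "kwargs": {"steps": "0.018 0.08 0 0 1; 0.018 0.08 0 0 1; 0.018 0.08 0 0 1; 0.018 0.08 0 0 1; 0.018 0.08 0 0 1"}}

```text
t: 20.85
tcp_pos: [0.4666, -0.0629, 0.1156]
ee_rot: [0.0, 1.0, 0.0, -0.001]
force: [0.7, -0.4, -0.4]
finger_gap: 0.742
grip_force: 44.2
```

Request:
{"fn": "move_arm", "kwargs": {"steps": "0.015 0.07 0 0 1; 0.007 0.036 0 0 1; 0 0 0 0 1; 0 0 0 0 1; 0 0 0 0 1"}}

```text
t: 21.27
tcp_pos: [0.4726, -0.039, 0.1162]
ee_rot: [0.0, 1.0, -0.0, -0.0]
force: [-0.0, 0.0, -0.1]
finger_gap: 0.749
grip_force: 44.2
```

Run:
```python
from h import *
im,W=tips(.13,.3,.05)
M=(W[...,2]>.15)&(W[...,2]<.19)&(np.hypot(W[...,0]-.4725,W[...,1]+.038)<.05)
P=W[M]; print(len(P),P.min(0).round(3),P.max(0).round(3),np.percentile(P[:,2],[2,50,98]).round(4))
cv2.imwrite('pics/s5.png',cv2.resize(im[140:240,190:320],None,fx=6,fy=6))
```

```text
21.2667 [ 0.4726 -0.039   0.1162] [-0.   0.  -0.1] 0.749 [[0.477, -0.004, 0.158], [0.485, -0.011, 0.159], [0.471, -0.028, 0.159], [0.442, -0.045, 0.16], [0.466, -0.044, 0.16], [0.467, -0.028, 0.16], [0.463, -0.042, 0.16], [0.461, -0.066, 0.16]]
201 [ 0.437 -0.087  0.158] [0.499 0.003 0.19 ] [0.1598 0.168  0.1884]
```

View pics/s5.png

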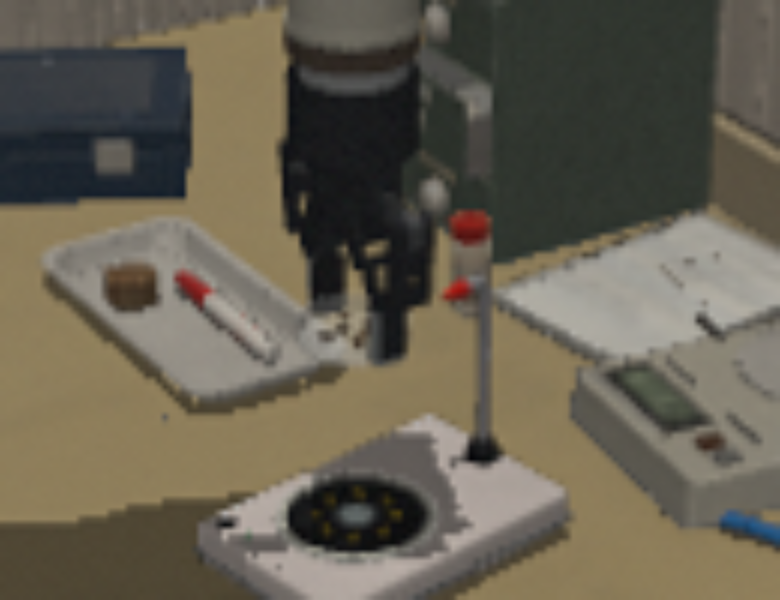

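The dish is held level between the fingers at crop (345,335), its underside at about z=0.159, over the glass. Hold for 2 s.

Request:
{"fn": "move_arm", "kwargs": {"steps": "0 0 0 0 1; 0 0 0 0 1; 0 0 0 0 1; 0 0 0 0 1; 0 0 0 0 1"}}

```text
t: 21.73
tcp_pos: [0.4728, -0.0386, 0.1164]
ee_rot: [0.0, 1.0, -0.0, 0.0]
force: [0.3, 0.3, -0.5]
finger_gap: 0.745
grip_force: 44.2
```

Request:
{"fn": "move_arm", "kwargs": {"steps": "0 0 0 0 1; 0 0 0 0 1; 0 0 0 0 1; 0 0 0 0 1; 0 0 0 0 1"}}

```text
t: 22.15
tcp_pos: [0.4728, -0.0384, 0.1164]
ee_rot: [0.0, 1.0, -0.0, -0.0]
force: [0.1, 0.1, -1.0]
finger_gap: 0.747
grip_force: 44.2
```

Request:
{"fn": "move_arm", "kwargs": {"steps": "0 0 0 0 1; 0 0 0 0 1; 0 0 0 0 1; 0 0 0 0 1; 0 0 0 0 1"}}

```text
t: 22.57
tcp_pos: [0.4728, -0.0384, 0.1164]
ee_rot: [0.0, 1.0, 0.0, -0.0]
force: [0.3, 0.2, -0.5]
finger_gap: 0.742
grip_force: 44.2
```

Request:
{"fn": "move_arm", "kwargs": {"steps": "0 0 0 0 1; 0 0 0 0 1; 0 0 0 0 1; 0 0 0 0 1; 0 0 0 0 1"}}

```text
t: 22.98
tcp_pos: [0.4728, -0.0384, 0.1164]
ee_rot: [0.0, 1.0, 0.0, -0.0]
force: [0.0, -0.2, -1.2]
finger_gap: 0.745
grip_force: 44.2
```

Request:
{"fn": "move_arm", "kwargs": {"steps": "0 0 0 0 1; 0 0 0 0 1; 0 0 0 0 1; 0 0 0 0 1; 0 0 0 0 1"}}

```text
t: 23.4
tcp_pos: [0.4728, -0.0384, 0.1164]
ee_rot: [0.0, 1.0, -0.0, -0.0]
force: [0.5, -0.2, -1.0]
finger_gap: 0.745
grip_force: 44.2
```

Request:
{"fn": "move_arm", "kwargs": {"steps": "0 0 0 0 1; 0 0 0 0 1; 0 0 0 0 1; 0 0 0 0 1; 0 0 0 0 1"}}

```text
t: 23.82
tcp_pos: [0.4728, -0.0384, 0.1164]
ee_rot: [0.0, 1.0, -0.0, -0.0]
force: [-0.5, 0.5, -0.7]
finger_gap: 0.746
grip_force: 44.2
```

Request:
{"fn": "move_arm", "kwargs": {"steps": "0 0 -0.04 0 1; 0 0 -0.06 0 1; 0 0 -0.06 0 1; 0 0 -0.06 0 1; 0 0 -0.06 0 1"}}

```text
t: 24.23
tcp_pos: [0.4724, -0.0383, 0.045]
ee_rot: [0.0, 1.0, 0.0, -0.0]
force: [0.3, 0.2, -0.7]
finger_gap: 0.749
grip_force: 44.2
```

Request:
{"fn": "move_arm", "kwargs": {"steps": "0 0 -0.06 0 1; 0 0 -0.05 0 1; 0 0 -0.04 0 1; 0 0 -0.03 0 1; 0 0 0 0 1"}}

```text
t: 24.65
tcp_pos: [0.4713, -0.0379, -0.0004]
ee_rot: [0.0, 1.0, 0.001, -0.002]
force: [0.1, 0.1, -0.7]
finger_gap: 0.743
grip_force: 44.2
```

Request:
{"fn": "move_arm", "kwargs": {"steps": "0 0 0 0 1; 0 0 -0.01 0 1; 0 0 0 0 1"}}

```text
t: 24.9
tcp_pos: [0.4734, -0.0386, -0.0007]
ee_rot: [0.0, 1.0, -0.0, 0.001]
force: [0.2, 0.1, -0.4]
finger_gap: 0.747
grip_force: 44.2
```

Request:
{"fn": "move_arm", "kwargs": {"steps": "0 0 -0.008 0 1; 0 0 -0.004 0 1; 0 0 0 0 1; 0 0 0 0 1"}}

```text
t: 25.23
tcp_pos: [0.4729, -0.0384, -0.004]
ee_rot: [0.0, 1.0, -0.0, 0.0]
force: [-0.2, 0.3, 0.2]
finger_gap: 0.748
grip_force: 44.2
```

Request:
{"fn": "move_arm", "kwargs": {"steps": "0 0 -0.006 0 1; 0 0 0 0 1; 0 0 0 0 1"}}

```text
t: 25.48
tcp_pos: [0.4727, -0.0384, -0.0057]
ee_rot: [0.0, 1.0, 0.0, -0.0]
force: [0.5, -0.5, -0.5]
finger_gap: 0.748
grip_force: 44.2
```

Request:
{"fn": "move_arm", "kwargs": {"steps": "0 0 -0.005 0 1; 0 0 0 0 1; 0 0 0 0 1"}}

```text
t: 25.73
tcp_pos: [0.4731, -0.0385, -0.0066]
ee_rot: [0.0, 1.0, -0.0, 0.0]
force: [0.1, 0.2, 2.8]
finger_gap: 0.745
grip_force: 44.5
```

Run:
```python
from h import *
o=get_obs(); print(o['tcp_pos'],o['force'])
im,W,r,e=cloud("side")
M=(W[...,2]>.039)&(W[...,2]<.055)&(np.hypot(W[...,0]-.4725,W[...,1]+.038)<.05)
P=W[M]; print(len(P),P.min(0).round(3),P.max(0).round(3),np.percentile(P[:,2],[2,25,50,75,98]).round(4))
```

```text
[ 0.47306381 -0.03848579 -0.0066123 ] [0.11985271 0.2110082  2.79181081]
146 [ 0.425 -0.087  0.039] [0.516 0.004 0.055] [0.0392 0.0406 0.0435 0.0474 0.0545]
```

Contact is made at the expected height, so I release slowly and rise straight up.

Request:
{"fn": "move_arm", "kwargs": {"steps": "0 0 0 0 0.22; 0 0 0 0 0.18; 0 0 0 0 0.12; 0 0 0 0 0; 0 0 0 0 0"}}

```text
t: 26.2
tcp_pos: [0.4727, -0.0384, -0.0069]
ee_rot: [0.0, 1.0, 0.0, -0.0]
force: [-0.0, -0.8, 0.4]
finger_gap: 1.004
grip_force: 0.0
```

Request:
{"fn": "move_arm", "kwargs": {"steps": "0 0 0 0 0; 0 0 0 0 0; 0 0 0.02 0 0; 0 0 0.04 0 0; 0 0 0.08 0 0"}}

```text
t: 26.62
tcp_pos: [0.471, -0.0378, 0.0273]
ee_rot: [0.0, 1.0, 0.001, -0.002]
force: [0.3, -0.5, -0.9]
finger_gap: 1.005
grip_force: 0.0
```

Request:
{"fn": "move_arm", "kwargs": {"steps": "0 0 0.1 0 0; 0 0 0.12 0 0; 0 0 0.12 0 0; -0.06 0.1 0 0 0; -0.06 0.12 0 0 0"}}

```text
t: 27.03
tcp_pos: [0.4453, 0.0154, 0.117]
ee_rot: [0.002, 1.0, -0.001, 0.004]
force: [0.2, 0.9, -0.8]
finger_gap: 1.002
grip_force: 0.0
```

Request:
{"fn": "move_arm", "kwargs": {"steps": "-0.06 0.12 0 0 0; -0.06 0.12 0 0 0; -0.06 0.12 0 0 0; -0.06 0.12 0 0 0; -0.06 0.12 0 0 0"}}

```text
t: 27.45
tcp_pos: [0.3673, 0.1679, 0.1143]
ee_rot: [0.0, 1.0, 0.0, 0.001]
force: [-0.4, 0.5, 0.7]
finger_gap: 1.002
grip_force: 0.0
```

Request:
{"fn": "move_arm", "kwargs": {"steps": "0 0.12 0 0 0; 0 0.12 0 0 0; 0 0 0 0 0; 0 0 0 0 0; 0 0 0 0 0"}}

```text
t: 27.87
tcp_pos: [0.3679, 0.2264, 0.1137]
ee_rot: [0.0, 1.0, -0.0, 0.0]
force: [-0.7, -0.1, 0.2]
finger_gap: 0.998
grip_force: 0.0
```

Run:
```python
from h import *
im,W,r,e=cloud("top")
im2,W2,_,_=cloud("side")
a=cv2.resize(im[170:275,90:370],None,fx=2.85,fy=2.85,interpolation=cv2.INTER_CUBIC)
b=cv2.resize(im2[150:280,150:350],(460,299)); cv2.imwrite("pics/end.png",np.vstack([a,np.pad(b,((0,0),(0,338),(0,0)))]))
M=(W2[...,2]>.040)&(W2[...,2]<.06)&(np.hypot(W2[...,0]-.4725,W2[...,1]+.038)<.05)
P=W2[M]; print(len(P),cv2.minEnclosingCircle(P[:,:2].astype(np.float32)),np.percentile(P[:,2],[5,50,95]).round(4))
print(get_obs()['t'],get_obs()['tcp_pos'])
```

```text
144 ((0.4724341034889221, -0.04013108089566231), 0.047119975090026855) [0.0401 0.0436 0.0506]
27.9667 [0.36808229 0.22580455 0.11345359]
```

View pics/end.png

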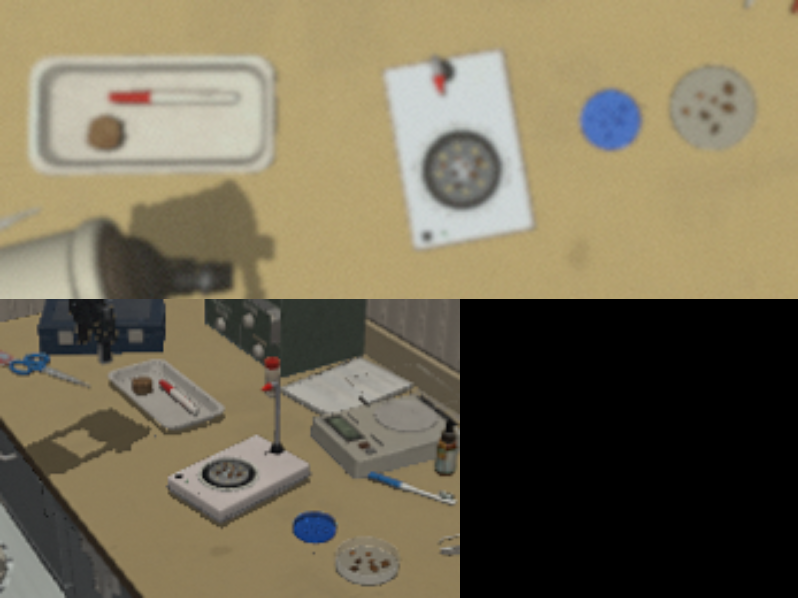

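The dish sits centred on the glass at (461,169), the lump (106,132) and pen (175,97) lie in the tray, and the arm is clear. Handing in.

```bash
python3 -c "
from cell import env
print(env.hand_in())"
```

```text
the job is handed in; nothing more can be done
None
```

I handed the job in at about 28 s: the lump and pen lie in the tray, and the dish was held level at pointer height for over 2 s, then set down centred on the glass; the hand-in returned no verdict.

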